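# Unlock the sprung board holder and hold it open at its mark

### The job

Open the sprung circuit-board holder for a colleague: take the square key out of its wooden stand, push it fully down into the holder's lock screw, turn the screw anticlockwise (seen from above) to its stop, and leave the key standing in the screw. Only then pull the sliding jaw out by its black lug, against the spring, until its pointer pin is level with the index plate on the side rail. Finish while still holding it there in the gripper, and leave the other things on the bench where they are.

Things in the scene. Friction and masses are not known exactly. Their poses are not given: they have to be found in the camera images.
- holder: Board holder fixed to the bench: grey housing 85 x 56 x 45 mm high, a fixed jaw plate (110 mm wide, 48 high) on its front. Origin on the bench under the centre of the housing's front face, z up. Housing on the +x side; a 23 mm outer tube sticks out 45 mm to -x at 28 mm height, and the rod telescopes out of it along -x. Side rail, 16 wide, 12 high, at y = +76 mm, x = -220 to 30 mm.
- rod (a joint): How far the sliding jaw is pulled out, m: 0 = fully in (the start), end stop at 0.10. A spring always pulls it in: about 4.5 N at 0, plus 0.9 N per 10 mm. It goes back if let go.
- lug (a point): Grasp point on the sliding jaw's black upright lug; moves with the rod. Lug 16 mm thick along the rod (x), 26 mm wide (y), 39 to 91 mm above the bench; this point is on its centre, 70 mm up. The aluminium jaw bar under it is 14 x 96 mm, 17 to 39 mm high. With the rod in, it is 100 mm in front of the fixed jaw, 55 mm in front of the tube's mouth. Axes as the holder's.
- pointer (a point): Tip of the pointer pin (5 mm across) at the +y end of the sliding jaw, 28 mm above the bench: same x as the lug, 60 mm to its +y side. Axes as the holder's.
- index_edge (a point): The length mark: point on the fixed upright index plate, 28 mm above the bench, at its edge facing the pointer. Plate 3 mm thick along the rod, 48 mm high, on a dark shoe on the side rail, at a place that differs each time, 40 to 75 mm to -x of where the pointer starts. The pointer tip passes 7 mm beside it. Axes as the holder's.
- lock (a joint): Angle of the lock screw, rad: starts between 0 and 0.3 (locked), grows anticlockwise seen from above, stop at 1.1 (free). Needs about 0.06 N m and stays where it is left. While it is locked the rod must not be pulled.
- socket (a point): Centre of the mouth of the square socket in the lock screw's head, 63 mm above the bench, on its vertical axis, 38 mm behind the holder's front face. Socket 12.5 mm square, 16 mm deep, sides along this frame's x and y, which turn with the screw. Head 26 mm square, sunk flush in a round collar 52 mm across. The key has about 0.28 rad of turning play in it.
- key_grip (a point): Centre of the key's black square grip (20 x 20 mm, 55 mm tall), sides along x and y, z up the key. The key is 106 mm long, 0.08 to 0.15 kg; this point is 78.5 mm above its tip.
- key_tip (a point): Centre of the lower end of the key's square steel shank (10 x 10 mm, tapered over the last 5 mm, sides parallel to the grip's). z up the key.
- stand: Fixed wooden block 62 x 62 x 40 mm high, left or right of the holder, with a 15 mm square hole 30 mm deep in which the key stands upright at the start, loosely; lift it straight out by at least 35 mm. Origin: centre of the underside.
- tape: White tape roll, 52 mm across, 22 mm high, lying beside the holder. Origin: centre of the underside. To be left alone.
- puck: Flat black disc (loose foot), 54 mm across, 16 mm high, beside the holder. Origin: centre of the underside. To be left alone.
- tin: Brass-coloured open dish, 72 mm across, 32 mm high, on the side opposite the key's stand. Origin: centre of the underside. To be left alone.
- driver: Screwdriver lying flat, 180 mm long, near the robot. To be left alone.
There are look-alikes about, which are no part of the job. Of the things like the part that bears key_grip, leave any that is green or turquoise; of the rest the larger one is meant.

How it is judged:
By the outcome, as a careful person would: the job done as asked, in the order asked, and still so for the second after the job is handed in, while the arm keeps its last pose, push and grip.
It also fails if it takes over 51 s, if anything falls off the work surface, if the arm or the gripper's body presses on something with over 40 N, if the wrist force passes 120 N, or if a joint passes its speed limit or range.

### The arm

A 6-joint arm with a two-finger parallel gripper is mounted at the origin on the work surface. World frame = base frame: x ahead of the robot, y to its left, z up, the work surface at z = 0. Lengths are in m, angles in degrees, forces in N, time in s.
With the tool pointing down it reaches from about 0.4 to 0.925 m from the base axis. Payload 3.4 kg.
Tool frame: the origin (TCP) lies midway between the tips of the shut fingers; the grasp point (between the pads) lies 19 mm behind it; y points along the fingers, z is the direction in which the jaws open and shut, and the axes are right-handed (so a half turn about y gives the same grasp; the last joint's range is limited). The gripper opens to 85 mm and grips with 20 to 120 N. Pads are 22 mm wide; open, the fingers measure 114 mm over their backs; the gripper's body (76 mm by 85 mm) begins 54 mm behind the grasp point. The pads swing forward as they close: fully open they stand 13 mm farther back than shut.
Start: joints at [59.903, 17.578, 86.31, -0, 76.112, -4.211], TCP at [0.251, 0.517, 0.231] pointing down, gripper open.
Joint ranges: [-179.03, 179.03], [-60, 130.46], [8.19, 133.38], [-81.62, 261.62], [5.75, 156.47], [-153.77, 153.77]. Speed limits (degrees/s): [147.25, 147.25, 180, 180, 180, 180].

### API

Orientations are given as [roll, pitch, yaw] about the fixed x, y, z axes, in that order (R = Rz(yaw) Ry(pitch) Rx(roll)).
In Python, from bench import robot gives the robot as it stands. Calls block until the motion is done:
- robot.move_to(position, orientation): joint-space move of the TCP to a pose.
- robot.move_linear(position, frame=None, v=0.15, stop_force=None): straight line of the TCP; frame=None keeps the orientation; v is the mean speed in m/s. With stop_force (N) it stops when the force on the tool has changed by that much, and returns True; else False.
- robot.set_joints(angles): joint-space move.
- robot.open_gripper() and robot.close(grip_force=None): open the fingers fully, or close them until they stop; grip_force is the grip in N (None keeps the last).
- robot.dwell(seconds).
- robot.solve_ik(position, orientation): joint angles nearest the present ones, or None.
- robot.observe(): the state.
- robot.get_image(name): name is "scene" or "top" or "wrist"; returns the picture (384x512x3 uint8, red, green, blue); there is no depth.
- robot.calibration(name): a dict with "intrinsics" (3x3 intrinsics, pixels), "xyz" and "orientation" of the camera in the world; the wrist camera has in their place "T_tool_cam" (4x4, takes a point from camera to tool coordinates, whose origin is the TCP and whose axes are the tool frame's). Camera axes: x right, y up, looking along -z (the intrinsics and any distortion apply to the point x, -y, -z); pixel columns grow to the right and rows downward; lengths in m; the calibration is good to about 2 mm. A picture is of the moment at which its call begins: read the wrist's pose just before it. calibration takes no time and is no camera call.
A pose or a line that the arm cannot do raises robot.PlanningError and nothing moves.
- robot.hand_in(): hands the job in, once; it reports no verdict.
Trained networks look in the newest picture that a camera, given by its name, has taken for a name from the list of things; names that differ only in an ending like _2 or _b are one class to them, and where a whole thing is asked for, a point or a joint stands for the part that bears it (a point fixed in the world has none). Each returns a list of dicts, best first, with "confidence" (0 to 1); they miss things now and then, are a little off and sometimes report something else, mostly with a low value. They report only what shows in the picture. A call takes as long as a camera call. They do not tell look-alikes from the thing itself.
- robot.find_in(camera, target): "rect" ([left, top, width, height] in pixels, round what is visible of it).
- robot.spot_point(camera, target): "xy" ([column, row] in pixels: a listed point, or the origin of a listed thing).
The state is a dict: "time": time; "joint_positions": joint angles; "qvel": joint speeds; "joint_efforts": joint torques, N m; "position": TCP position; "orientation": TCP orientation; "force": force on the tool from outside, world axes, zero at the start; "wrist_torque": the same for the moment, N m; "finger_gap": finger opening in m.
Only numpy, scipy, OpenCV 4.12 (cv2) and the standard library are available. Lean on these libraries where they do the work, as an engineer would, in place of code of your own. Each camera call takes 0.05 s, during which the arm holds its last target.

## Working session

There is one attempt and no reset: what is moved stays moved. The work goes in short steps, each a Python script; the robot and the scene stay as the last script left them, time stands still between calls to the robot, and variables do not carry over. Pictures are saved under pics/ and viewed, and the job is handed in when it is done.

```bash
mkdir -p pics; ls
python3 - <<'E'
from bench import robot
import cv2
s=robot.observe();print(s)
for c in("scene","top","wrist"):
    im=robot.get_image(c);cv2.imwrite(f"pics/{c}0.png",im[:,:,::-1])
    print(c,robot.calibration(c))
    if c!="wrist":
        for t in ["key_grip","socket","lug","pointer","index_edge","stand","tin","holder"]:
            print(t,[(round(d["confidence"],2),[round(float(v),1) for v in d["xy"]]) for d in robot.spot_point(c,t)][:4])
E
```

```text
pics
{'time': 0.0, 'joint_positions': array([ 5.99029583e+01,  1.76222305e+01,  8.63820743e+01,  9.74811801e-04,
        7.61097747e+01, -4.21249705e+00]), 'qvel': array([-0.13609272, -0.05376211,  0.05248731, -0.0113497 , -0.06716003,
        0.05744258]), 'joint_efforts': array([-1.53316589e-03, -4.57569015e+01, -2.51915288e+01, -5.51628164e-04,
        1.37940168e-02,  1.44650994e-05]), 'position': array([0.2507109 , 0.51671595, 0.23039327]), 'orientation': array([-9.01137018e+01,  9.32306551e-03, -2.58847889e+01]), 'force': array([ 0.44075049, -0.16849691,  0.73279432]), 'wrist_torque': array([ 0.03671242,  0.03530154, -0.01285275]), 'finger_gap': 0.0854634410279726}
scene {'intrinsics': array([[416.4226323 ,   0.        , 252.36652896],
       [  0.        , 416.4226323 , 184.07339978],
       [  0.        ,   0.        ,   1.        ]]), 'xyz': array([ 1.08418292, -0.7042542 ,  0.63220471]), 'orientation': array([57.33504032, -1.27746322, 39.76965768])}
key_grip [(0.92, [163.4, 270.2]), (0.73, [200.2, 266.5]), (0.63, [171.9, 231.0]), (0.6, [196.5, 221.7])]
socket [(0.6, [310.0,
[... 702 characters left out ...]
 [229.3, 206.2]), (0.18, [357.0, 207.1])]
index_edge [(0.44, [226.5, 224.8])]
stand [(0.71, [357.2, 205.2])]
tin [(0.8, [142.3, 208.7])]
holder [(0.61, [245.4, 173.5])]
wrist {'intrinsics': array([[290.01231445,   0.        , 252.9309974 ],
       [  0.        , 290.01231445, 195.8845402 ],
       [  0.        ,   0.        ,   1.        ]]), 'T_tool_cam': array([[ 2.47060715e-04, -9.50926632e-01, -3.09416353e-01,
        -7.91036725e-02],
       [-9.69960260e-04,  3.09415989e-01, -9.50926288e-01,
        -1.42078920e-01],
       [ 9.99999499e-01,  5.35058094e-04, -8.45916508e-04,
        -1.16220002e-04],
       [ 0.00000000e+00,  0.00000000e+00,  0.00000000e+00,
         1.00000000e+00]])}
```

View pics/scene0.png

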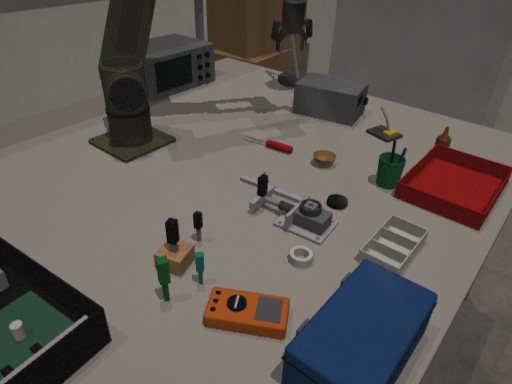

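View pics/top0.png

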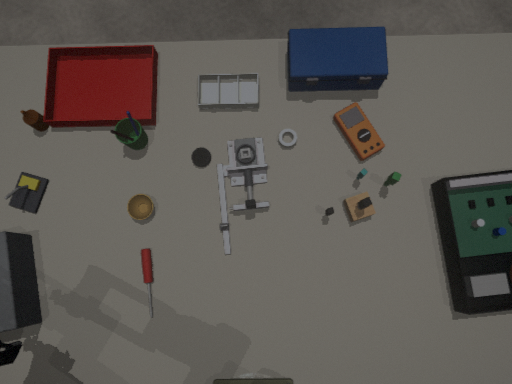

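Run:
```python
import cv2
a=cv2.imread("pics/scene0.png")[190:320,110:250];cv2.imwrite("pics/sc_crop.png",cv2.resize(a,None,fx=4.5,fy=4.5,interpolation=cv2.INTER_CUBIC))
a=cv2.imread("pics/top0.png")[120:260,190:410];cv2.imwrite("pics/top_crop.png",cv2.resize(a,None,fx=3.6,fy=3.6,interpolation=cv2.INTER_CUBIC))
```

```text
(no output)
```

View pics/sc_crop.png

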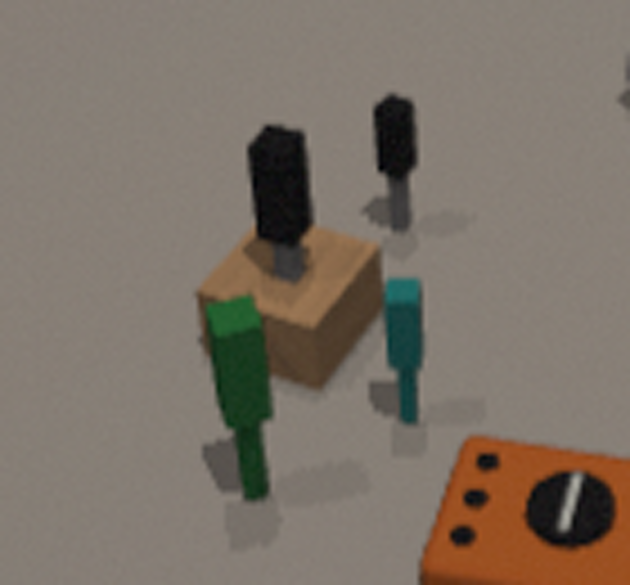

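View pics/top_crop.png

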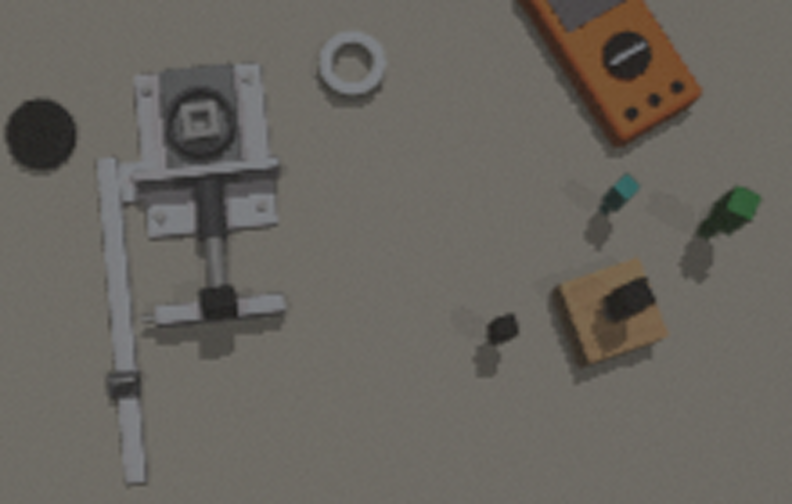

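The scene crop shows four key-like things: green (163,278), turquoise (200,266), small black (197,220) and large black in the wooden stand (172,235). Green and turquoise are excluded. Of the other two, the larger is the black one in the stand, which is also where the key should be. Next I triangulate from the two fixed views.

```bash
cat > h.py <<'E'
from bench import robot
import numpy as np, cv2
from scipy.spatial.transform import Rotation as R
def cam(c,s=None):
    k=robot.calibration(c); K=np.array(k["intrinsics"])
    if c!="wrist":
        return K,R.from_euler("xyz",k["orientation"],degrees=True).as_matrix(),np.array(k["xyz"])
    s=s or robot.observe()
    Rt=R.from_euler("xyz",s["orientation"],degrees=True).as_matrix(); T=np.array(k["T_tool_cam"])
    return K,Rt@T[:3,:3],Rt@T[:3,3]+s["position"]
def proj(C,p):
    K,Rc,o=C; q=Rc.T@(np.asarray(p,float)-o); q=np.array([q[0],-q[1],-q[2]]); u=K@q; return u[:2]/u[2]
def ray(C,uv):
    K,Rc,o=C; d=np.linalg.solve(K,[uv[0],uv[1],1.]); d=Rc@np.array([d[0],-d[1],-d[2]]); return o,d/np.linalg.norm(d)
def onz(C,uv,z):
    o,d=ray(C,uv); return o+d*(z-o[2])/d[2]
def tri(obs):
    A=np.zeros((3,3));b=np.zeros(3)
    for C,uv in obs:
        o,d=ray(C,uv);P=np.eye(3)-np.outer(d,d);A+=P;b+=P@o
    p=np.linalg.solve(A,b); return p,[np.round(proj(C,p)-uv,1) for C,uv in obs]
def save(im,n): cv2.imwrite(f"pics/{n}.png",im[:,:,::-1])
E
python3 - <<'E'
from h import *
S,T=cam("scene"),cam("top")
for n,a,b in [("grip",(171.9,231),(364.4,203.4)),("socket",(310,203.9),(244.7,154.7)),("lug",(260.6,184.2),(251.3,204)),("pointer",(247,191),(229.3,206.2)),("stand",(175.9,264.2),(357.2,205.2)),("small",(196.5,221.7),(330,212))]:
    print(n,*tri([(S,a),(T,b)]))
print(onz(T,(226.5,224.8),.04), robot.observe()["time"])
E
```

```text
grip [ 0.54164486 -0.29068389  0.08839257] [array([-0.,  0.]), array([-0., -0.])]
socket [0.68225872 0.01253109 0.06130047] [array([-0.1,  0. ]), array([-0. , -0.1])]
lug [ 0.54715841 -0.0048625   0.06775677] [array([ 0.5, -0.1]), array([0.4, 0.4])]
pointer [0.52211448 0.02901718 0.0274249 ] [array([14.3, -2.6]), array([10.4,  9.9])]
stand [ 0.54852644 -0.29232296  0.00198195] [array([ 0.8, -0. ]), array([0.5, 0.4])]
small [ 0.52534103 -0.20810094  0.05587499] [array([ 0., -0.]), array([0., 0.])]
[0.4979123  0.06332328 0.04      ] 0.95
```

```bash
python3 - <<'E'
from h import *
import pickle
out={}
def look(n,pos,ori,ts):
    robot.move_to(pos,ori); robot.dwell(0.15); s=robot.observe(); im=robot.get_image("wrist"); save(im,n)
    d={"s":s}
    for t in ts:
        d[t]=[(round(x["confidence"],2),np.round(np.array(x["xy"],float),1).tolist()) for x in robot.spot_point("wrist",t)][:3]; print(n,t,d[t])
    out[n]=d
hs=["socket","lug","pointer","index_edge"]
look("hA",[0.57,0.02,0.25],[-90,0,0],hs)
look("hB",[0.50,0.0,0.27],[-90,0,20],hs)
ks=["key_grip","stand"]
look("kA",[0.52,-0.28,0.25],[-90,0,0],ks)
look("kB",[0.58,-0.26,0.25],[-90,0,60],ks)
pickle.dump(out,open("o.pkl","wb"))
print(robot.observe()["time"],robot.observe()["joint_positions"])
E
python3 - <<'E'
import cv2,numpy as np
f=[cv2.imread(f"pics/{n}.png") for n in("hA","hB","kA","kB")]
m=np.vstack([np.hstack(f[:2]),np.hstack(f[2:])]);cv2.imwrite("pics/m1.png",cv2.resize(m,(800,600),interpolation=cv2.INTER_AREA))
E
```

```text
hA socket [(0.59, [244.1, 262.4])]
hA lug [(0.83, [234.6, 155.1]), (0.74, [243.0, 260.6])]
hA pointer [(0.67, [285.8, 147.8]), (0.53, [169.9, 270.4])]
hA index_edge [(0.52, [288.1, 104.3])]
hB socket [(0.86, [213.2, 290.3])]
hB lug [(0.63, [238.0, 204.1])]
hB pointer [(0.57, [278.4, 206.3]), (0.46, [141.8, 272.1])]
hB index_edge [(0.62, [238.7, 203.4]), (0.5, [297.3, 174.7]), (0.3, [38.7, 113.3])]
kA key_grip [(0.94, [315.6, 174.0]), (0.91, [238.4, 249.4]), (0.62, [176.7, 242.9])]
kA stand [(0.6, [245.6, 174.5])]Traceback (most recent call last):
  File "<stdin>", line 15, in <module>
  File "<stdin>", line 5, in look
bench.PlanningError: the arm cannot take that pose within its joint ranges
[ WARN:0@0.049] global loadsave.cpp:275 findDecoder imread_('pics/kB.png'): can't open/read file: check file path/integrity
Traceback (most recent call last):
ValueError: all the input arrays must have same number of dimensions, but the array at index 0 has 3 dimension(s) and the array at index 1 has 1 dimension(s)
```

```bash
cat >> h.py <<'E'
import pickle,os
def look(n,pos,ori,ts):
    if pos is not None: robot.move_to(pos,ori); robot.dwell(0.15)
    s=robot.observe(); im=robot.get_image("wrist"); save(im,n)
    d={"s":s}
    for t in ts:
        d[t]=[(round(x["confidence"],2),np.round(np.array(x["xy"],float),1).tolist()) for x in robot.spot_point("wrist",t)][:4]; print(n,t,d[t])
    out=pickle.load(open("o.pkl","rb")) if os.path.exists("o.pkl") else {}
    out[n]=d; pickle.dump(out,open("o.pkl","wb"))
E
python3 - <<'E'
from h import *
s=robot.observe(); print(s["time"],s["position"],s["orientation"],s["joint_positions"])
for y in (60,40,30,-30): 
  for x in(0.5,.52,0.55): print(y,x,robot.solve_ik([x,-0.27,0.22],[-90,0,y]))
f=[cv2.imread(f"pics/{n}.png") for n in("hA","hB")]
cv2.imwrite("pics/m1.png",cv2.resize(np.hstack(f),(800,300),interpolation=cv2.INTER_AREA))
E
```

```text
5.725 [ 0.52034579 -0.27884468  0.25037929] [-9.00080615e+01 -2.78137300e-02  1.03618171e-01] [-3.22903869e+01  1.80153225e+01  8.27989034e+01  8.24097664e-03
  7.91579698e+01 -1.22395551e+02]
60 0.5 None
60 0.52 None
60 0.55 None
40 0.5 None
40 0.52 None
40 0.55 None
30 0.5 [ -32.62798186   17.54671837   88.08563149    0.           74.36765014
 -152.62798186]
30 0.52 [ -31.56995927   18.93664532   85.94198974    0.           75.12136494
 -151.56995927]
30 0.55 [ -30.09624849   21.04453487   82.59794729    0.           76.35751784
 -150.09624849]
-30 0.5 [-32.62798186  17.54671837  88.08563149   0.          74.36765014
 -92.62798186]
-30 0.52 [-31.56995927  18.93664532  85.94198974   0.          75.12136494
 -91.56995927]
-30 0.55 [-30.09624849  21.04453487  82.59794729   0.          76.35751784
 -90.09624849]
```

View pics/hA.png

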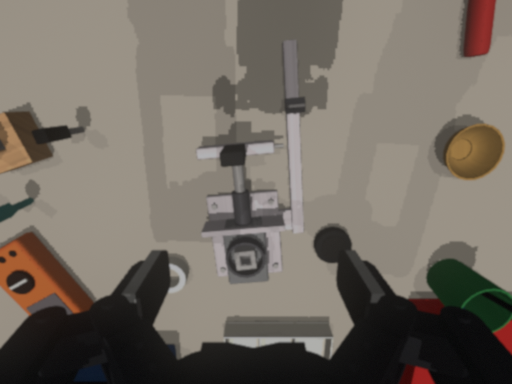

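View pics/hB.png

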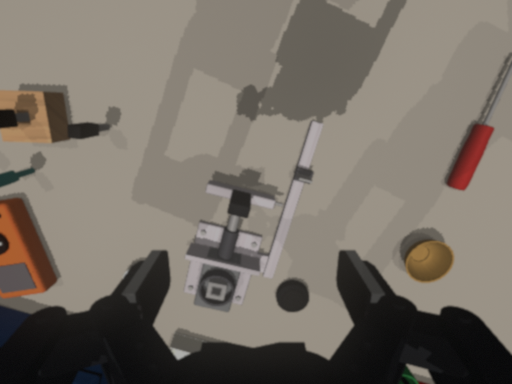

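View pics/kA.png

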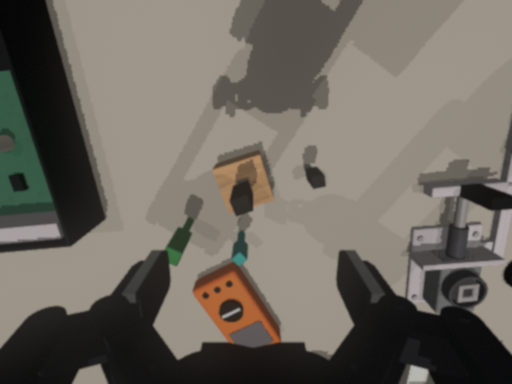

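hA and hB show the holder with the socket at (245,260) in hA, the lug at (233,152), and the index plate at (295,103) on the rail. kA shows the key in the stand at (242,195). I take two closer views of the key and combine all of them.

Run:
```python
from h import *
ks=["key_grip","stand"]
look("kC",[0.49,-0.30,0.20],[-90,0,15],ks)
look("kD",[0.54,-0.26,0.22],[-90,0,-15],ks)
print(robot.observe()["time"])
```

```text
kC key_grip [(0.78, [250.6, 241.9]), (0.67, [331.7, 232.1]), (0.62, [161.7, 274.3]), (0.6, [226.9, 292.4])]
kC stand [(0.67, [252.1, 209.2])]
kD key_grip [(0.68, [173.0, 263.8]), (0.66, [227.4, 194.2]), (0.61, [303.4, 153.0]), (0.56, [243.9, 256.5])]
kD stand [(0.88, [231.0, 175.5])]
7.375
```

Run:
```python
from h import *
f=[cv2.imread(f"pics/{n}.png") for n in("kC","kD")]
cv2.imwrite("pics/m2.png",cv2.resize(np.hstack(f),(800,300),interpolation=cv2.INTER_AREA))
f=[cv2.imread("pics/hA.png")[60:300,170:330],cv2.imread("pics/hB.png")[90:330,170:330]]
cv2.imwrite("pics/m3.png",cv2.resize(np.hstack(f),None,fx=2.5,fy=2.5,interpolation=cv2.INTER_CUBIC))
```

```text
(no output)
```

View pics/kC.png

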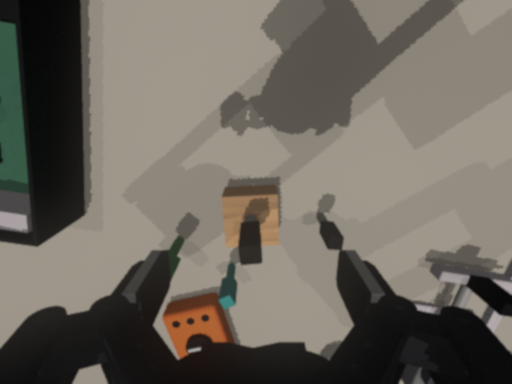

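View pics/m3.png

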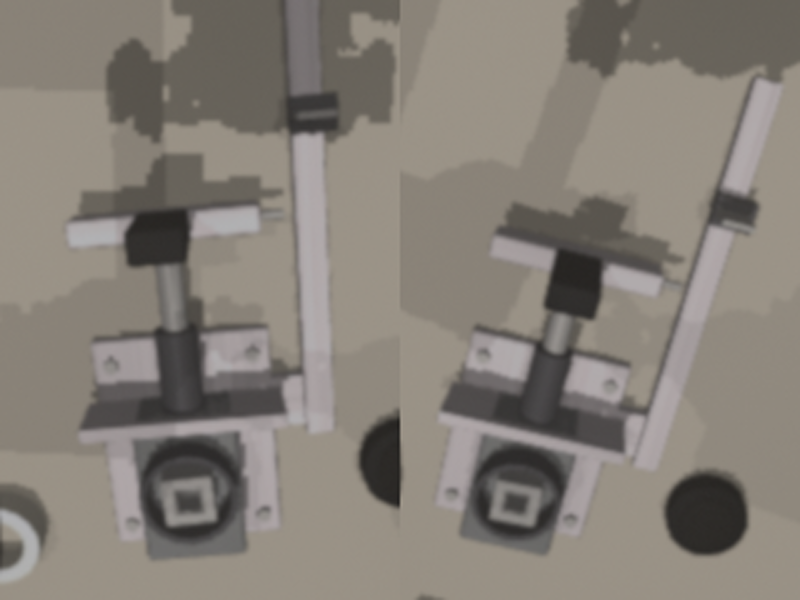

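Run:
```python
from h import *
S,T=cam("scene"),cam("top"); o=pickle.load(open("o.pkl","rb"))
W=lambda n: cam("wrist",o[n]["s"])
def cmd(p,r): return cam("wrist",{"position":np.array(p),"orientation":r})
A=cmd([0.57,0.02,0.25],[-90,0,0]);B=cmd([0.50,0,0.27],[-90,0,20]);KA=cmd([0.5203,-.2788,.2504],[-90,0,.1])
def show(n,obs):
    p,e=tri(obs);print(n,np.round(p,4),*e);return p
g=show("grip",[(S,(171.9,231)),(T,(364.4,203.4)),(W("kC"),(250.6,241.9)),(W("kD"),(227.4,194.2))])
g2=show("gripW",[(W("kC"),(250.6,241.9)),(W("kD"),(227.4,194.2))])
st=show("stand",[(S,(175.9,264.2)),(T,(357.2,205.2)),(W("kC"),(252.1,209.2)),(W("kD"),(231,175.5)),(KA,(245.6,174.5))])
so=show("socket",[(S,(310,203.9)),(T,(244.7,154.7)),(A,(244.5,261)),(B,(214,290.8))])
lu=show("lug",[(S,(260.6,184.2)),(T,(251.5,204)),(A,(234.6,155.1)),(B,(238,204.1))])
pt=show("pointer",[(T,(229.3,206.2)),(A,(283.5,146.5)),(B,(280.5,204.5))])
show("ptr2",[(A,(283.5,146.5)),(B,(280.5,204.5))])
d=so-lu; print("yaw",np.degrees(np.arctan2(d[1],d[0])),np.hypot(*d[:2]))
for C,uv in((A,(288.1,104.3)),(B,(297.3,174.7)),(T,(226.5,224.8))): print("idx",onz(C,uv,.028), onz(C,uv,.048))
# pixels of stand's top edges for yaw, z=.04
for n,a,b in[("kC",(222,246),(223,192)),("kC",(222,246),(280,243))]:
    p,q=onz(W(n),a,.04),onz(W(n),b,.04);v=q-p;print(n,np.degrees(np.arctan2(v[1],v[0])),np.hypot(*v[:2]))
def crop(n,x,y,w,h,f,m):
    im=cv2.imread(f"pics/{n}.png")[y:y+h,x:x+w];cv2.imwrite(f"pics/{m}.png",cv2.resize(im,None,fx=f,fy=f,interpolation=cv2.INTER_CUBIC))
crop("kC",200,165,100,75*1+25,6,"kCz");crop("kA",200,140,90,90,6,"kAz")
crop("hA",205,225,80,60,8,"hAz")
```

```text
grip [ 0.5415 -0.2893  0.088 ] [ 0.5 -0.2] [-0.6  0.1] [ 0.4 -1. ] [-2.2  1.4]
gripW [ 0.5428 -0.2882  0.085 ] [ 1.1 -1. ] [-0.5  1.4]
stand [ 0.5436 -0.29   -0.0029] [0.3 0. ] [-0.6  2.4] [-1.5  0.3] [0.5 0.1] [-0.8  3.6]
socket [0.6835 0.01   0.0639] [-0.1 -0.2] [ 0.9 -0.8] [ 0.5 -1.5] [1.1 0.4]
lug [ 0.5475 -0.0031  0.067 ] [ 1.1 -0.1] [-0.5  0.3] [-2.3 -0.8] [-0.3 -0.4]
pointer [0.5497 0.0605 0.0052] [-0.5  1. ] [-0.3  1.4] [-1.   0.3]
ptr2 [0.5468 0.0602 0.0116] [ 0. -0.] [-0.  0.]
yaw 5.474932287344564 0.136676606239648
idx [0.49411193 0.06227881 0.028     ] [0.49393402 0.05994921 0.048     ]
idx [0.49399045 0.06223178 0.028     ] [0.49043383 0.05757565 0.048     ]
idx [0.49911913 0.06451033 0.028     ] [0.49710776 0.0625319  0.048     ]
kC -167.93017265298613 0.06620384445603875
kC 108.2741320502556 0.06775558076304496
```

View pics/kCz.png

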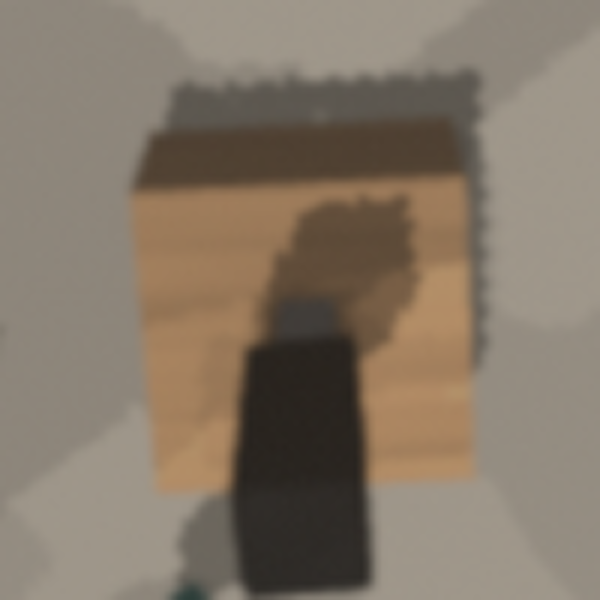

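View pics/hAz.png

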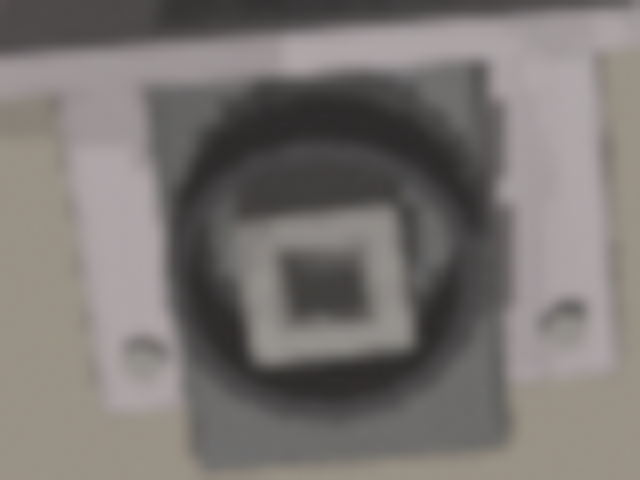

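Run:
```python
from h import *
o=pickle.load(open("o.pkl","rb"))
W=lambda n: cam("wrist",o[n]["s"])
def cmd(p,r): return cam("wrist",{"position":np.array(p),"orientation":r})
A=cmd([0.57,0.02,0.25],[-90,0,0]);B=cmd([0.50,0,0.27],[-90,0,20])
def quad(n,C,pts,z,o0,f):
    P=np.array([onz(C,(o0[0]+x/f,o0[1]+y/f),z) for x,y in pts]); 
    v=np.diff(np.vstack([P,P[:1]]),axis=0) if len(P)>2 else np.diff(P,axis=0)
    print(n,np.round(P.mean(0),4),"yaw",np.round((np.degrees(np.arctan2(v[:,1],v[:,0]))+45)%90-45,1),"len",np.round(np.hypot(v[:,0],v[:,1]),4))
quad("stand",W("kC"),[(135,190),(468,177),(473,475),(158,490)],.04,(200,165),6)
quad("griptop",W("kC"),[(235,485),(360,485),(370,585),(247,593)],.1165,(200,165),6)
quad("gripbot",W("kC"),[(248,352),(352,340)],.0615,(200,165),6)
quad("head",A,[(235,220),(405,205),(415,350),(255,365)],.063,(205,225),8)
quad("hole",A,[(285,255),(360,250),(365,318),(293,325)],.063,(205,225),8)
# rail in hA/hB crop m3 (2.5x; offsets 170,60 / 170-160,90)
quad("railL A",A,[(285,0),(310,430)],.012,(170,60),2.5)
quad("railR A",A,[(320,0),(333,428)],.012,(170,60),2.5)
quad("railL B",B,[(757,78),(634,465)],.012,(10,90),2.5)
quad("railR B",B,[(780,88),(655,468)],.012,(10,90),2.5)
quad("platetop A",A,[(298,116),(338,111)],.048,(170,60),2.5)
quad("platetop B",B,[(724,220),(752,230)],.048,(10,90),2.5)
quad("jaw A",A,[(82,435),(288,410)],.048,(170,60),2.5)
quad("jaw B",B,[(443,418),(628,452)],.048,(10,90),2.5)
quad("bar A",A,[(68,228),(258,210)],.039,(170,60),2.5)
quad("bar B",B,[(498,232),(662,275)],.039,(10,90),2.5)
```

```text
stand [ 0.5412 -0.2893  0.04  ] yaw [17.3 17.4 18.  17.2] len [0.0612 0.0609 0.0614 0.0616]
griptop [ 0.5405 -0.2898  0.1165] yaw [15.  20.5 19.2 19.8] len [0.0182 0.0167 0.0183 0.018 ]
gripbot [ 0.5343 -0.2925  0.0615] yaw [22.1] len [0.0185]
head [0.6858 0.0111 0.063 ] yaw [5.6 3.7 6.1 5.9] len [0.0272 0.0265 0.0262 0.0267]
hole [0.686  0.0108 0.063 ] yaw [4.3 3.5 6.3 5. ] len [0.012  0.0124 0.0117 0.0128]
railL A [0.5565 0.0682 0.012 ] yaw [5.5] len [0.2265]
railR A [0.5558 0.0832 0.012 ] yaw [4.6] len [0.225]
railL B [0.5451 0.0683 0.012 ] yaw [5.2] len [0.2476]
railR B [0.5441 0.0818 0.012 ] yaw [5.2] len [0.2446]
platetop A [0.4951 0.0703 0.048 ] yaw [6.8] len [0.0182]
platetop B [0.4935 0.07   0.048 ] yaw [0.1] len [0.0158]
jaw A [0.6481 0.0082 0.048 ] yaw [7.5] len [0.1078]
jaw B [0.6472 0.0105 0.048 ] yaw [8.1] len [0.1074]
bar A [ 0.5442 -0.0016  0.039 ] yaw [5.4] len [0.0929]
bar B [ 0.5388 -0.0009  0.039 ] yaw [4.6] len [0.0913]
```

Stand top quad agrees with 62 mm sides at yaw 17.4°, and the key grip is at (0.541, -0.289, 0.088), upright (expected 0.0885). The screw head is at yaw about 5.5°, the holder about 5.3°, and the socket at about (0.685, 0.0105, 0.064). Next I grasp the key with the jaws roughly along y.

Run:
```python
from h import *
S,T=cam("scene"),cam("top")
print("turq",tri([(S,(200.2,266.5)),(T,(361.3,173.6))])[0],"green",tri([(S,(163.4,270.2)),(T,(390.6,178.1))])[0])
print(robot.solve_ik([.541,-.289,.069],[-90,0,-162.6]))
robot.move_to([.541,-.2893,.16],[-90,0,-162.6])
im=robot.get_image("wrist");save(im,"pre")
s=robot.observe();print(s["time"],s["position"],s["joint_positions"])
```

```text
turq [ 0.62753548 -0.29639076  0.04805629] green [ 0.60670668 -0.36609357  0.07614693]
[-3.20561401e+01  2.94694287e+01  9.28190580e+01 -2.54444375e-14
  5.77115133e+01  4.05438599e+01]
9.5917 [ 0.54106509 -0.28931825  0.16010004] [-3.20783656e+01  2.39610554e+01  8.71114803e+01  3.74005855e-04
  6.89157062e+01  4.05017615e+01]
```

View pics/pre.png

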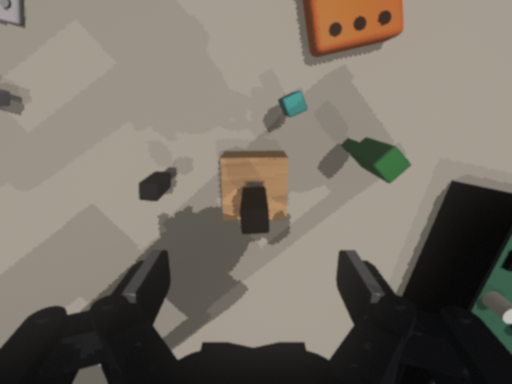

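The view shows the key at (254,210), centred between the open jaws (column 253), with clear room for both fingers.

Run:
```python
from h import *
print(robot.move_linear([.541,-.2893,.069],v=0.12,stop_force=8))
robot.close(60); robot.dwell(0.1)
s=robot.observe();print(s["time"],s["position"],s["force"],s["finger_gap"])
print(robot.move_linear([.541,-.2893,.13],v=0.1))
robot.dwell(.1);save(robot.get_image("wrist"),"lift");save(robot.get_image("scene"),"lift_s")
s=robot.observe();print(s["time"],s["position"],s["force"],s["finger_gap"])
```

```text
False
11.2083 [ 0.54118115 -0.28937649  0.06939488] [0.21761395 0.56229899 4.51688444] 0.01928755013006025
False
12.1667 [ 0.54043771 -0.28894824  0.12903378] [-0.4082806  -0.42806836 -1.11227815] 0.019674272285940122
```

View pics/lift.png

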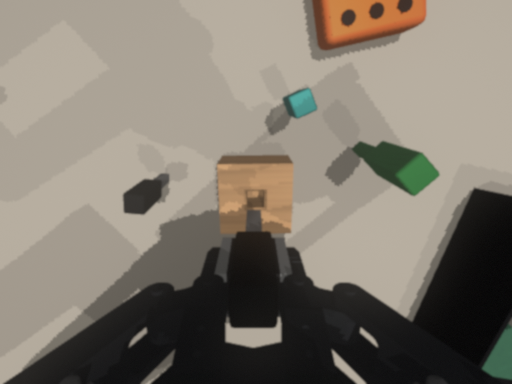

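View pics/lift_s.png

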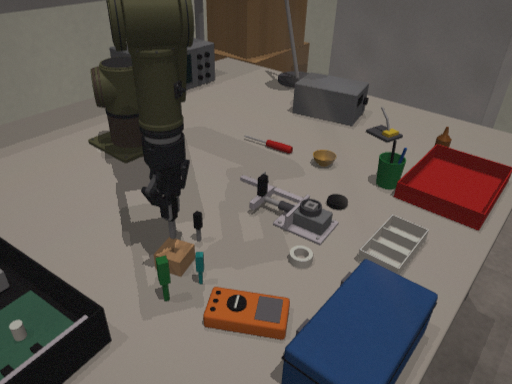

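Run:
```python
from h import *
robot.move_linear([.541,-.2893,.165],v=0.15)
robot.move_to([.685,.0105,.165],[-90,0,-174.5])
robot.move_linear([.685,.0105,.138],v=0.1);robot.dwell(.2)
look("ins",None,None,["key_tip","socket"])
save(robot.get_image("scene"),"ins_s");save(robot.get_image("top"),"ins_t")
for c in("scene","top"):
  for t in("key_tip","socket"):print(c,t,[(round(d["confidence"],2),np.round(d["xy"],1)) for d in robot.spot_point(c,t)][:3])
s=robot.observe();print(s["time"],s["position"],s["orientation"],s["force"])
for n,x,y,w,h,f in(("ins",200,160,100,75,8),("ins_s",270,150,80,80,7)):
    im=cv2.imread(f"pics/{n}.png")[y:y+h,x:x+w];cv2.imwrite(f"pics/{n}z.png",cv2.resize(im,None,fx=f,fy=f,interpolation=cv2.INTER_CUBIC))
for c in("wrist","scene"):
    C=cam(c);print(c,"tip",proj(C,s["position"]-[0,0,.0594]),"sock",proj(C,[.685,.0105,.063]))
```

```text
ins key_tip [(0.83, [252.6, 211.9])]
ins socket [(0.61, [251.9, 207.0])]
scene key_tip [(0.81, array([164.2, 299.8])), (0.74, array([312.6, 203.4])), (0.72, array([201.4, 280.8]))]
scene socket [(0.61, array([311.1, 205.2]))]
top key_tip [(0.6, array([386.3, 184.4])), (0.57, array([357.2, 178.3]))]
top socket [(0.51, array([247.5, 151.8]))]
14.875 [0.68498336 0.01058595 0.13803367] [-8.99985509e+01  2.93758520e-04 -1.74490713e+02] [-0.45471608  0.54356922 -1.14535713]
wrist tip [252.89749052 213.78586994] sock [253.01809241 206.58095997]
scene tip [311.15437651 198.69853338] sock [310.49055191 204.14627732]
```

View pics/ins.png

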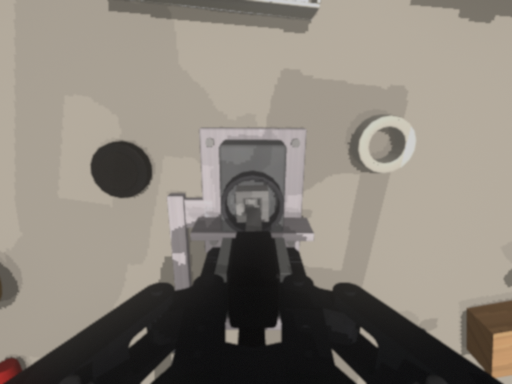

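View pics/insz.png

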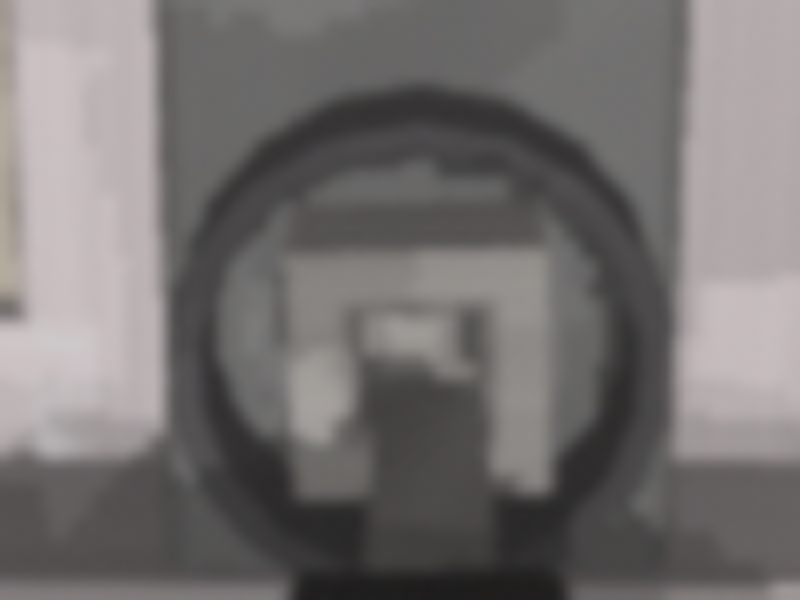

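View pics/ins_sz.png

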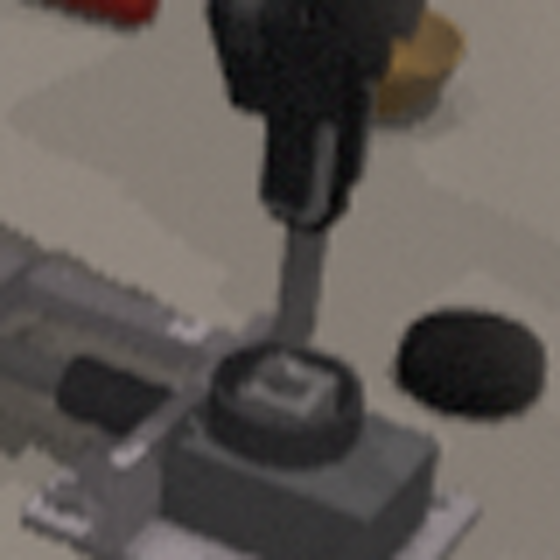

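Wrist view shows the screw square to the tool (head centre at (252.6,206.6), as projected) and the shank above it in line. I lower it with a force stop.

Run:
```python
from h import *
print(robot.move_linear([.6847,.0105,.1055],v=0.05,stop_force=10))
robot.dwell(.1)
s=robot.observe();print(s["time"],s["position"],s["force"],s["wrist_torque"],s["finger_gap"])
save(robot.get_image("wrist"),"ins2");save(robot.get_image("scene"),"ins2_s")
for n,x,y,w,h,f in(("ins2",200,150,100,75,6),("ins2_s",260,130,100,90,6)):
    im=cv2.imread(f"pics/{n}.png")[y:y+h,x:x+w];cv2.imwrite(f"pics/{n}z.png",cv2.resize(im,None,fx=f,fy=f,interpolation=cv2.INTER_CUBIC))
```

```text
True
15.5917 [0.68402492 0.01050944 0.10632001] [-2.71034551  0.22779733  5.7734138 ] [-0.03024947  0.20588306  0.00046223] 0.019528406620356643
```

View pics/ins2_sz.png

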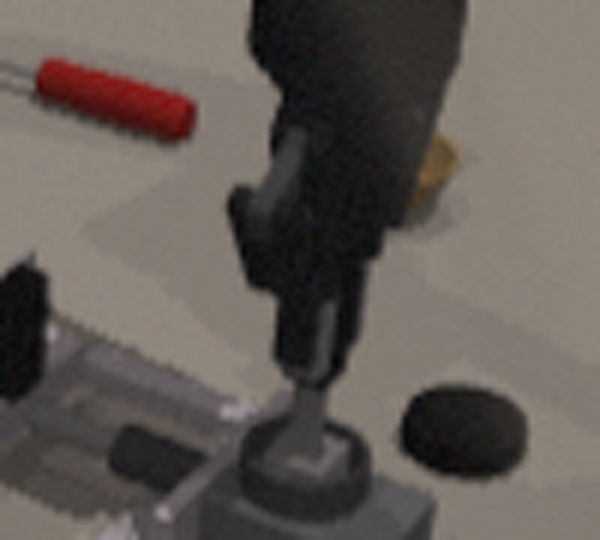

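View pics/ins2z.png

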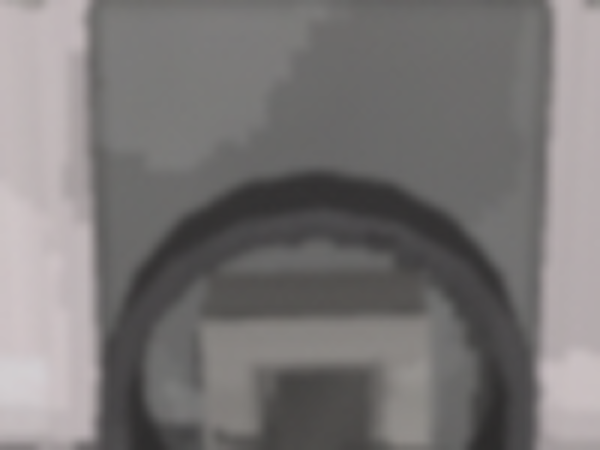

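Key is seated: TCP z is 0.1063 against 0.1064 expected for full depth. Now I turn anticlockwise in steps, watching the moment about z.

Run:
```python
from h import *
p=[.6838,.0105,.1060]
for y in (-155,-135,-118,-106,-100,-97,-94,-92,-90,-88,-86):
    robot.move_to(p,[-90,0,y]); s=robot.observe()
    print(y,round(s["time"],2),np.round(s["orientation"],1),np.round(s["position"],4),np.round(s["force"],1),np.round(s["wrist_torque"],3))
    if abs(s["wrist_torque"][2])>0.35: break
save(robot.get_image("wrist"),"turn");save(robot.get_image("scene"),"turn_s")
```

```text
-155 16.12 [-9.000e+01  1.000e-01 -1.552e+02] [0.6846 0.011  0.1064] [0.4 1.7 3.9] [ 0.46  -0.193 -0.044]
-135 16.54 [-9.000e+01  1.000e-01 -1.353e+02] [0.6845 0.011  0.1064] [1.1 3.6 3.8] [ 0.662 -0.274  0.012]
-118 16.93 [-8.990e+01  1.000e-01 -1.183e+02] [0.6844 0.0109 0.1063] [1.2 3.4 4.3] [ 0.718 -0.36  -0.037]
-106 17.24 [ -89.9    0.  -106.4] [0.6844 0.0107 0.1064] [1.4 3.  5.2] [ 0.801 -0.431 -0.009]
-100 17.49 [ -89.9    0.  -100.4] [0.6844 0.0107 0.1064] [2.1 3.6 5.4] [ 0.851 -0.489 -0.014]
-97 17.74 [-89.9   0.  -97.4] [0.6844 0.0107 0.1064] [1.7 3.6 4.1] [ 0.854 -0.502 -0.094]
-94 17.99 [-89.9   0.  -94.4] [0.6844 0.0107 0.1064] [1.7 3.7 6. ] [ 0.793 -0.436 -0.082]
-92 18.24 [-89.9   0.  -92.4] [0.6844 0.0107 0.1063] [2.1 2.6 4.6] [ 0.814 -0.545 -0.046]
-90 18.49 [-89.9   0.  -90.4] [0.6844 0.0107 0.1064] [1.4 4.3 4.2] [ 0.872 -0.485 -0.034]
-88 18.74 [-89.9   0.  -88.4] [0.6844 0.0107 0.1064] [2.6 4.3 4.9] [ 0.795 -0.444 -0.046]
-86 18.99 [-89.9   0.  -86.4] [0.6844 0.0107 0.1064] [2.6 3.7 5.8] [ 0.817 -0.436 -0.082]
```

View pics/turn.png

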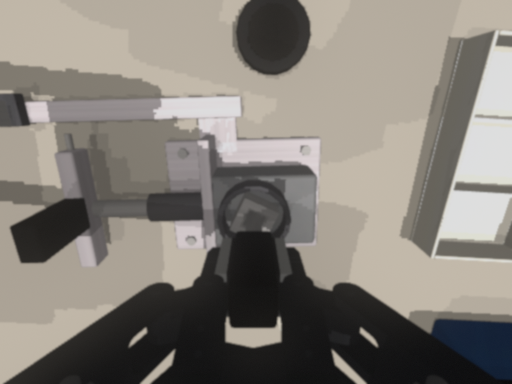

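Run:
```python
from h import *
p=[.6840,.0105,.1060]
for y in (-83,-80,-77):
    robot.move_to(p,[-90,0,y]); s=robot.observe()
    print(y,round(s["time"],2),np.round(s["orientation"],1),np.round(s["position"],4),np.round(s["force"],1),np.round(s["wrist_torque"],3),s["finger_gap"])
    save(robot.get_image("wrist"),f"turn{-y}")
    if abs(s["wrist_torque"][2])>0.35: break
ims=[cv2.imread(f"pics/{n}.png")[165:245,205:305] for n in("turn","turn80","turn77")]
cv2.imwrite("pics/turnz.png",cv2.resize(np.hstack(ims),None,fx=2.66,fy=2.66,interpolation=cv2.INTER_CUBIC))
```

```text
-83 19.34 [-89.9   0.  -83.4] [0.6844 0.0107 0.1064] [1.7 4.3 4.9] [ 0.809 -0.456 -0.022] 0.019413501124757652
-80 19.64 [-89.9   0.  -80.4] [0.6844 0.0107 0.1063] [2.1 3.9 4.4] [ 0.802 -0.389 -0.095] 0.019251335519757336
-77 19.94 [-89.9   0.  -77.4] [0.6844 0.0106 0.1064] [2.3 4.5 5.3] [ 0.749 -0.378  0.012] 0.019441494328531036
```

View pics/turnz.png

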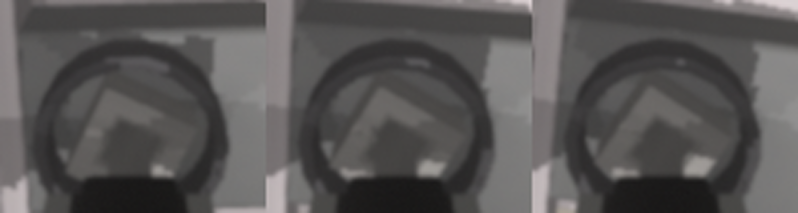

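Run:
```python
from h import *
ims=[cv2.imread(f"pics/{n}.png")[170:240,210:300] for n in("turn","turn77")]
g=[cv2.convertScaleAbs(i,alpha=1.8,beta=-40) for i in ims]
cv2.imwrite("pics/turny.png",cv2.resize(np.hstack(g),None,fx=4.4,fy=4.4,interpolation=cv2.INTER_CUBIC))
save(robot.get_image("scene"),"turn_s2")
im=cv2.imread("pics/turn_s2.png")[130:230,260:360];cv2.imwrite("pics/turn_s2z.png",cv2.resize(cv2.convertScaleAbs(im,alpha=1.5),None,fx=6,fy=6,interpolation=cv2.INTER_CUBIC))
```

```text
(no output)
```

View pics/turny.png

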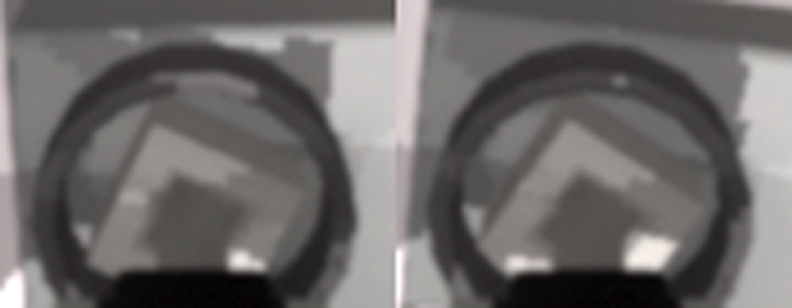

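View pics/turn_s2z.png

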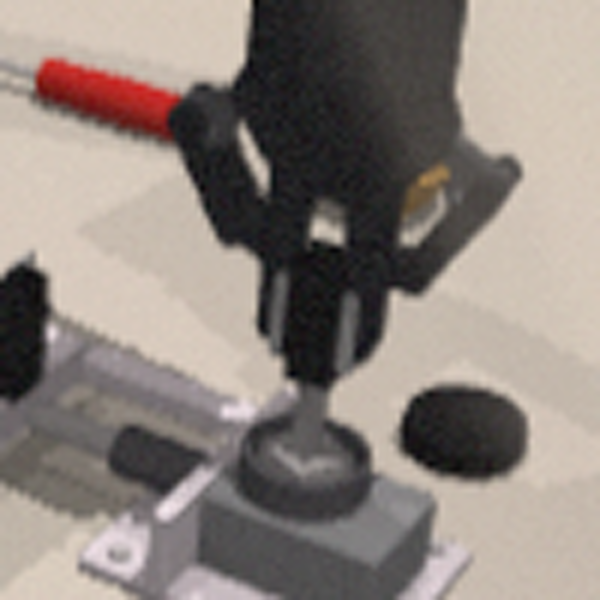

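Run:
```python
from h import *
p=robot.observe()["position"]
for y,pts in((-86.4,[(92,262),(155,125),(300,190)]),(-77.4,[(82,255),(174,122),(316,200)])):
    C=cam("wrist",{"position":p,"orientation":[-89.9,0,y]})
    P=np.array([onz(C,(210+a/4.4,170+b/4.4),.063) for a,b in pts]);v=np.diff(P,axis=0)
    print(y,np.degrees(np.arctan2(v[:,1],v[:,0]))%90,np.hypot(v[:,0],v[:,1]),P[[0,2]].mean(0))
```

```text
-86.4 [69.61850359 68.15848601] [0.02507413 0.02491905] [0.6856188  0.01102324 0.063     ]
-77.4 [69.13552708 72.43686434] [0.02658334 0.02560166] [0.68607559 0.01108701 0.063     ]
```

Run:
```python
from h import *
ims=[cv2.convertScaleAbs(cv2.imread(f"pics/{n}.png")[160:350,190:320],alpha=2.6,beta=0) for n in("ins2","turn","turn77")]
cv2.imwrite("pics/cmp.png",cv2.resize(np.hstack(ims),None,fx=2.05,fy=2.05*1.4,interpolation=cv2.INTER_CUBIC))
```

```text
(no output)
```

View pics/cmp.png

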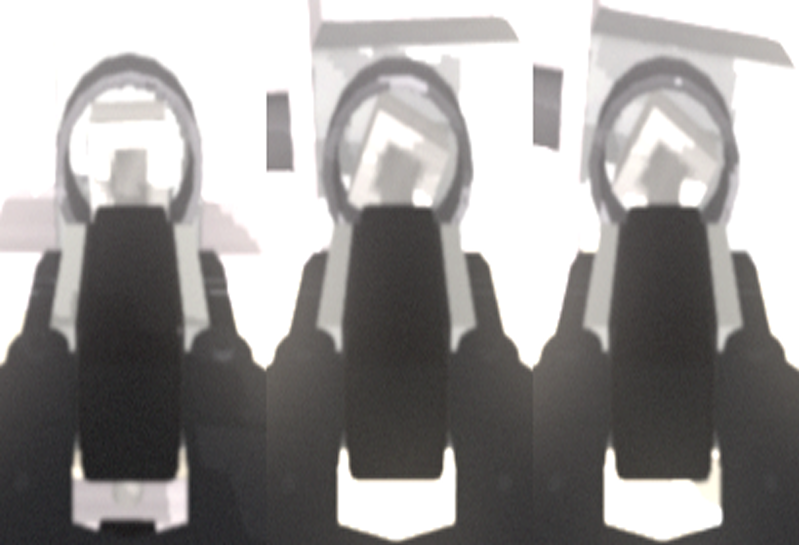

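The screw head measures 69–71° world yaw at both tool angles, and the predicted stop is 5.3° + 63° = 68.3°. So it appears to be on the stop, and the last few degrees of tool turn didn't move it. I relax the key back inside its play, release it, and check the head from a clear view.

Run:
```python
from h import *
p=[.6842,.0106,.1062]
for y in (-85,-94,-102):
    robot.move_to(p,[-90,0,y]); s=robot.observe()
    print(y,round(s["time"],2),np.round(s["position"],4),np.round(s["force"],1),np.round(s["wrist_torque"],3),s["finger_gap"])
save(robot.get_image("wrist"),"back")
im=cv2.convertScaleAbs(cv2.imread("pics/back.png")[165:245,205:305],alpha=1.8,beta=-40)
cv2.imwrite("pics/backz.png",cv2.resize(im,None,fx=6,fy=6,interpolation=cv2.INTER_CUBIC))
```

```text
-85 20.3 [0.6844 0.0106 0.1064] [2.3 3.7 5.1] [ 0.769 -0.442 -0.153] 0.019368157493052193
-94 20.57 [0.6844 0.0105 0.1063] [2.3 3.4 5.4] [ 0.683 -0.454  0.006] 0.01934316333201805
-102 20.83 [0.6844 0.0103 0.1064] [2.3 1.9 4.8] [ 0.594 -0.38  -0.037] 0.01958579335679361
```

View pics/backz.png

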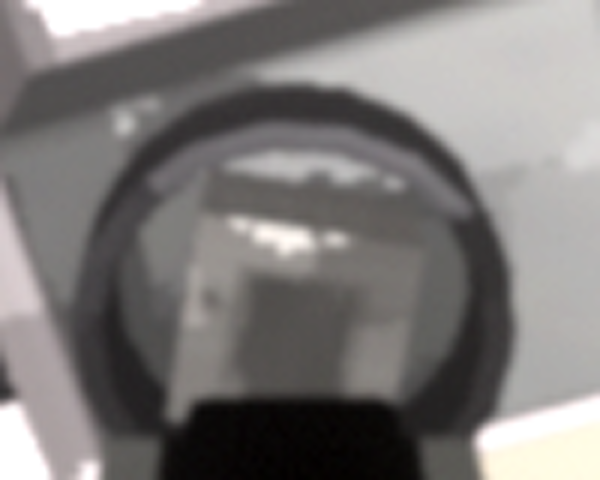

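Run:
```python
from h import *
robot.open_gripper(); 
s=robot.observe();print(s["time"],s["position"])
robot.move_linear([.6844,.0103,.23],v=0.2)
save(robot.get_image("wrist"),"rel")
robot.move_to([.5475,-.002,.20],[-90,0,-84.7]); robot.dwell(.15)
look("lg",None,None,["lug","pointer","index_edge"])
save(robot.get_image("scene"),"rel_s")
print(robot.observe()["time"])
im=cv2.convertScaleAbs(cv2.imread("pics/rel_s.png")[130:250,230:380],alpha=1.5);cv2.imwrite("pics/rel_sz.png",cv2.resize(im,None,fx=5,fy=5,interpolation=cv2.INTER_CUBIC))
```

```text
21.5333 [0.68406673 0.01052479 0.10610958]
lg lug [(0.78, [253.0, 187.2])]
lg pointer [(0.81, [250.1, 120.2]), (0.22, [230.8, 353.6])]
lg index_edge [(0.86, [208.7, 114.8])]
23.3667
```

View pics/rel.png

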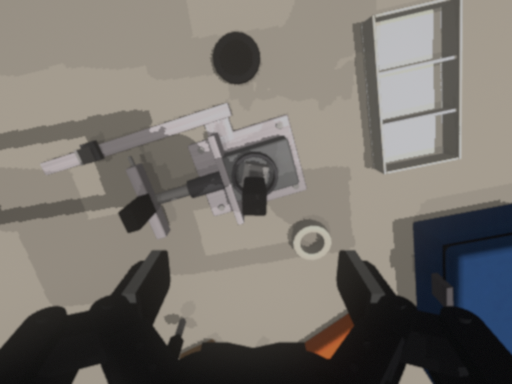

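View pics/rel_sz.png

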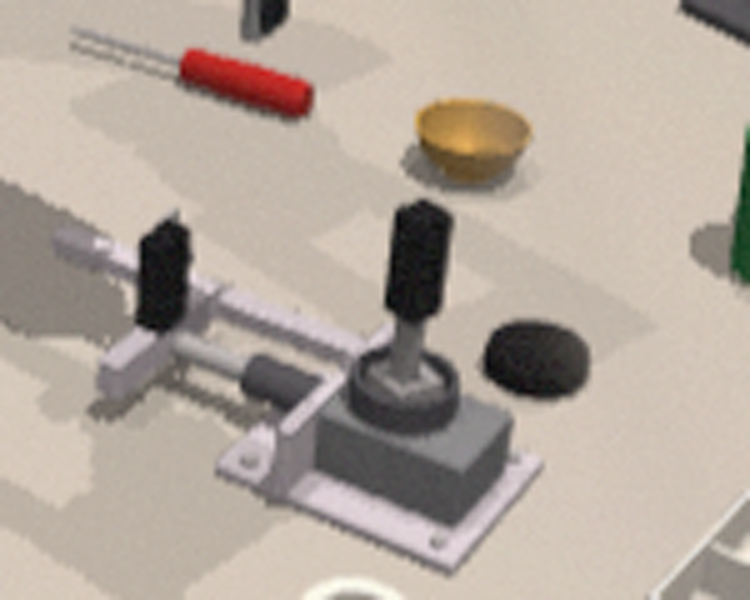

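View pics/lg.png

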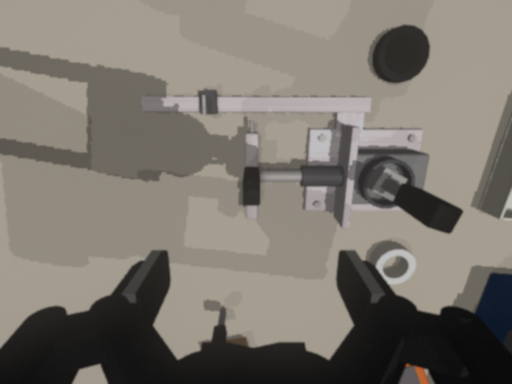

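Run:
```python
from h import *
o=pickle.load(open("o.pkl","rb"));C=cam("wrist",o["lg"]["s"])
for n,uv,z in(("lug",(253,187.2),.07),("ptr",(250.1,120.2),.028),("idx",(208.7,114.8),.028)):print(n,onz(C,uv,z))
im=cv2.imread("pics/lg.png")
a=cv2.convertScaleAbs(im[145:220,345:425],alpha=1.6);cv2.imwrite("pics/lgh.png",cv2.resize(a,None,fx=8,fy=8,interpolation=cv2.INTER_CUBIC))
b=cv2.convertScaleAbs(im[80:230,190:290],alpha=1.6);cv2.imwrite("pics/lgp.png",cv2.resize(b,None,fx=4,fy=4,interpolation=cv2.INTER_CUBIC))
```

```text
lug [ 0.54958725 -0.00220925  0.07      ]
ptr [0.54104397 0.05821693 0.028     ]
idx [0.49755306 0.05968763 0.028     ]
```

View pics/lgh.png

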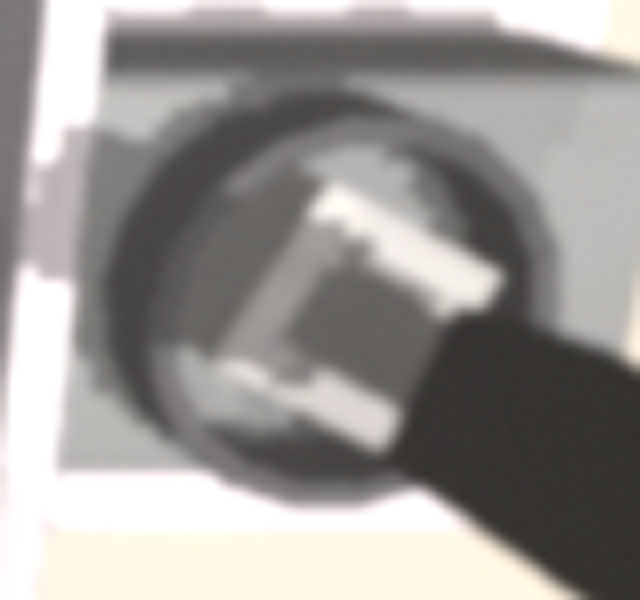

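View pics/lgp.png

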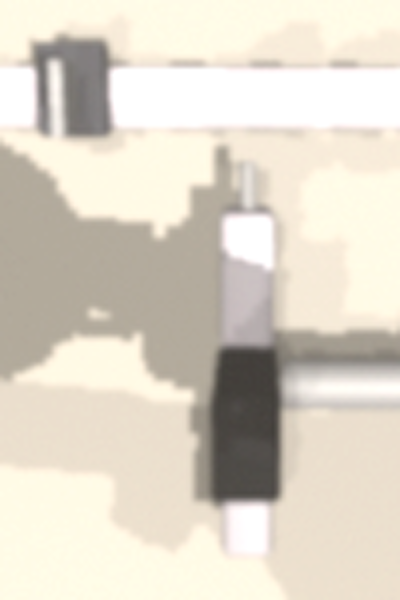

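Run:
```python
from h import *
o=pickle.load(open("o.pkl","rb"));C=cam("wrist",o["lg"]["s"])
P=np.array([onz(C,(345+a/8,145+b/8),.063) for a,b in[(225,360),(320,185),(505,270)]]);v=np.diff(P,axis=0)
print("head",np.degrees(np.arctan2(v[:,1],v[:,0]))%90,np.hypot(v[:,0],v[:,1]),P[[0,2]].mean(0))
for n,a,b,z in(("railedge",(143,96),(370,98),.012),("raillow",(143,110),(370,112),.012),("collar-lug",(253,187),(386,180),.067)):
    p,q=onz(C,a,z),onz(C,b,z);d=q-p;print(n,np.degrees(np.arctan2(d[1],d[0])),np.linalg.norm(d))
print("platetop near",onz(C,(203.75,113.7),.048),"pin",onz(C,(251.75,120.5),.0305))
print("lugtop",onz(C,(190+248/4,80+440/4),.091))
```

```text
head [73.85337649 71.54886342] [0.02408928 0.0267728 ] [0.68640073 0.01121169 0.063     ]
railedge 4.802387766578711 0.2445196363518508
raillow 4.790181658410072 0.24801644049977742
collar-lug 8.378693535914087 0.1305797969391002
platetop near [0.49550774 0.06136081 0.048     ] pin [0.54278656 0.0582202  0.0305    ]
lugtop [0.54831672 0.00117574 0.091     ]
```

Lock checked again: head at about 71–72°, rail at about 5°, so lock ≈ 1.15 rad ± 0.05, which matches the 1.1 stop. The key is still standing. Now I grasp the lug.

Run:
```python
from h import *
print(robot.move_linear([.5487,-.0018,.051],v=0.15,stop_force=8))
s=robot.observe();print(s["time"],s["position"],s["force"])
robot.close(80);robot.dwell(.1)
s=robot.observe();print(s["time"],s["position"],s["force"],s["wrist_torque"],s["finger_gap"])
u=np.array([-np.cos(np.radians(5)),-np.sin(np.radians(5)),0])
p0=np.array([.5485,-.0018,.051])
print(robot.move_linear(p0+u*.010,v=0.05,stop_force=30))
s=robot.observe();print(s["time"],s["position"],s["force"],s["finger_gap"])
look("pl0",None,None,["pointer","index_edge"])
```

```text
False
24.5083 [ 0.54941895 -0.00186295  0.05168687] [-0.31094008  0.57504333  0.56255754]
25.25 [ 0.54754464 -0.001891    0.05136942] [-2.94715344 -1.12889309  5.39682961] [-0.06342423  0.41500194 -0.12817543] 0.015376744855210577
False
25.6 [ 0.5401788  -0.00258114  0.05136577] [ 4.4719833   2.34151749 -1.42871694] 0.015009556627862113
pl0 pointer [(0.93, [253.1, 133.5])]
pl0 index_edge [(0.91, [182.3, 121.5])]
```

View pics/pl0.png

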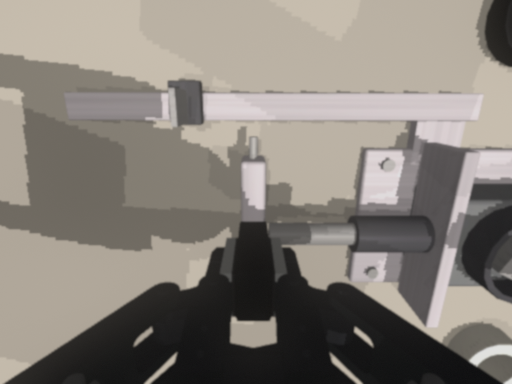

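Run:
```python
from h import *
o=pickle.load(open("o.pkl","rb"));C=cam("wrist",o["pl0"]["s"])
u=np.array([-np.cos(np.radians(5)),-np.sin(np.radians(5)),0])
a,b=onz(C,(253.1,133.5),.028),onz(C,(182.3,121.5),.028);print(a,b,(b-a)@u)
s=robot.observe(); d=(b-a)@u
t=s["position"].copy();t[2]=.0512
print(robot.move_linear(t+u*(d-.003),v=0.06,stop_force=40)); robot.dwell(.2)
look("pl1",None,None,["pointer","index_edge"])
s=robot.observe();print(s["time"],s["position"],s["force"],s["finger_gap"])
o=pickle.load(open("o.pkl","rb"));C=cam("wrist",o["pl1"]["s"])
a,b=[onz(C,o["pl1"][k][0][1],.028) for k in("pointer","index_edge")];print(a,b,(b-a)@u)
save(robot.get_image("top"),"pl1_t")
im=cv2.imread("pics/pl1.png")[70:170,190:310];cv2.imwrite("pics/pl1z.png",cv2.resize(cv2.convertScaleAbs(im,alpha=1.4),None,fx=6,fy=6,interpolation=cv2.INTER_CUBIC))
```

```text
[0.53480641 0.05936957 0.028     ] [0.49521102 0.06228979 0.028     ] 0.0391902065451204
False
pl1 pointer [(0.93, [251.3, 133.6])]
pl1 index_edge [(0.57, [239.9, 123.1])]
26.8167 [ 0.50766002 -0.00551551  0.0513885 ] [ 7.22351143  1.86404094 -4.15305912] 0.015164675133335102
[0.50133406 0.05629098 0.028     ] [0.49452432 0.0614153  0.028     ] 0.006337207602437416
```

View pics/pl1z.png

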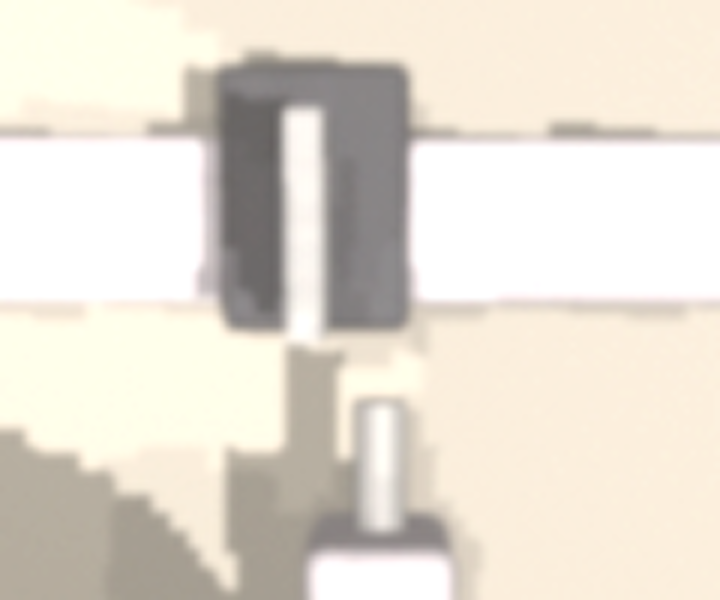

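Run:
```python
from h import *
u=np.array([-np.cos(np.radians(5)),-np.sin(np.radians(5)),0])
s=robot.observe(); print(s["position"])
t=s["position"].copy();t[2]=.0512
robot.move_linear(t+u*(.0063+.003),v=0.04); robot.dwell(.3)
s=robot.observe();print(s["time"],s["position"],s["force"])
look("pl2",None,None,["pointer","index_edge"])
s=robot.observe();print(s["time"],s["position"],s["force"],s["finger_gap"])
o=pickle.load(open("o.pkl","rb"));C=cam("wrist",o["pl2"]["s"])
try:
    a,b=[onz(C,o["pl2"][k][0][1],.028) for k in("pointer","index_edge")];print(a,b,(b-a)@u)
except Exception as e: print(e)
im=cv2.imread("pics/pl2.png")[70:170,190:310];cv2.imwrite("pics/pl2z.png",cv2.resize(cv2.convertScaleAbs(im,alpha=1.4),None,fx=6,fy=6,interpolation=cv2.INTER_CUBIC))
```

```text
[ 0.50766217 -0.00550917  0.05139665]
27.4667 [ 0.50181777 -0.00603672  0.05139329] [ 8.20997599  1.88869431 -4.40506765]
pl2 pointer [(0.79, [254.1, 135.1])]
pl2 index_edge [(0.91, [253.7, 123.2])]
27.6167 [ 0.50181017 -0.00603748  0.05137911] [ 9.51995913  2.69411598 -4.81354215] 0.014667552368660764
[0.49714866 0.05508994 0.028     ] [0.49632479 0.0615399  0.028     ] 0.00025858916594165016
```

View pics/pl2z.png

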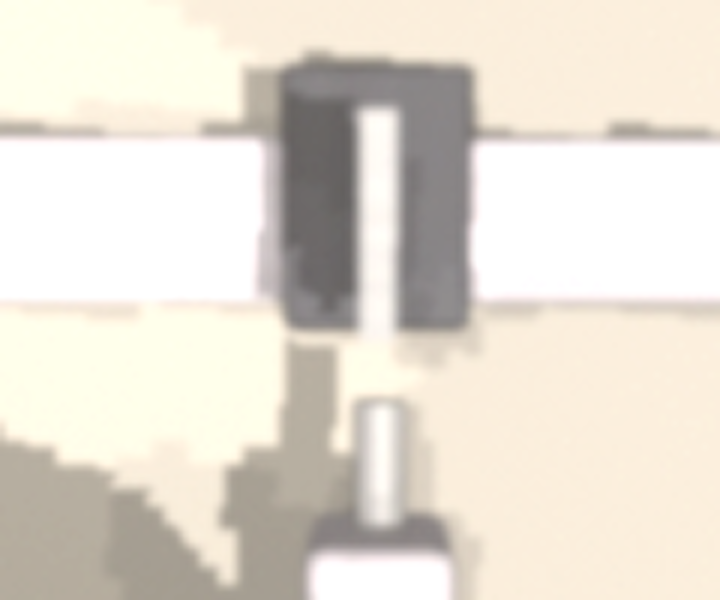

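In the close view the pin (column 380) and the plate's end (column 378) are level, within about 0.3 mm, near the image centre where height parallax vanishes. I check it holds steady and that the rest is as it should be.

Run:
```python
from h import *
robot.dwell(.6);s=robot.observe();print(s["time"],s["position"],s["orientation"],s["force"],s["finger_gap"])
save(robot.get_image("wrist"),"fin_w");save(robot.get_image("scene"),"fin_s");save(robot.get_image("top"),"fin_t")
im=cv2.imread("pics/fin_w.png");w=cv2.convertScaleAbs(im[70:170,190:310],alpha=1.4)
a=cv2.resize(w,(400,333));
b=cv2.resize(cv2.imread("pics/fin_s.png")[110:310,120:360],(400,333))
cv2.imwrite("pics/fin.png",np.hstack([a,b]))
```

```text
28.2167 [ 0.50183406 -0.0060478   0.05140063] [-8.96853068e+01 -1.74567346e-03 -8.47316736e+01] [ 7.61628971  3.06060048 -5.83203382] 0.014931837425469857
```

View pics/fin.png

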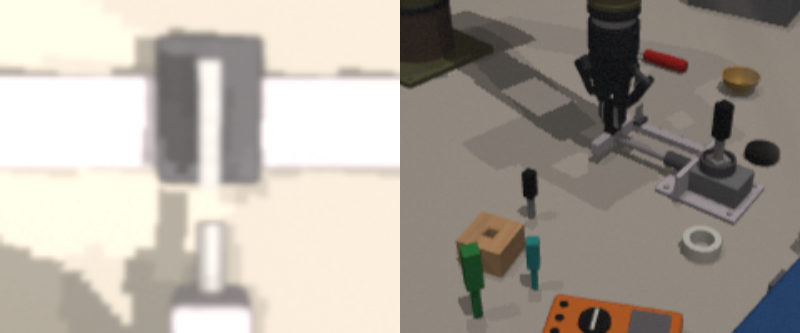

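View pics/fin_t.png

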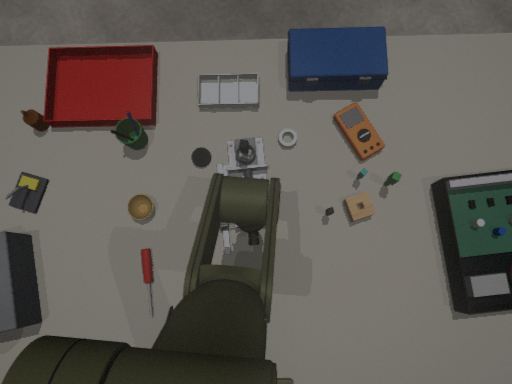

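The jaw is steady and the pin is still level with the plate. The key stands in the screw, and the tape, puck, tin, driver and the other keys are in their original places.

```bash
python3 -c "
from bench import robot
print(robot.hand_in()); print(robot.observe()['time'])"
```

```text
the job is handed in; nothing more can be done
None
the job is handed in; nothing more can be done
```

I handed the job in at about 28.4 s of the 51 s allowed. The screw is turned to its stop with the key left standing in it. The gripper is holding the sliding jaw out at the index plate. No verdict came back.

**Key:** I took the large black key from the stand and pushed it into the lock screw until the force stop. The tool was then at 0.1063 m, against 0.1064 m expected for full depth.

**Lock:** I turned the screw anticlockwise, released the key and saw it still standing. Across the views the screw head measured 69–72°, where 68° would be the stop.
- I never felt the stop as a torque rise, so I judged it from those head-angle measurements alone.
- The tool turned about 15° more than the key's stated play should allow while the head stayed put. I could not explain that.

**Jaw:** I then pulled the jaw out by its lug; the force rose smoothly to about 9 N, as the spring alone would give. In the last close wrist picture the pointer pin was level with the index plate to within about 0.3 mm. The position did not drift over the 0.6 s I waited before handing in. I aligned to the middle of the plate's 3 mm thickness.

**Other things:** In the last pictures the tape, puck, tin, driver and look-alike keys were where they started.

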